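# Make up two lock repair kits

### The arm

A 7-joint arm with a two-finger parallel gripper is mounted at the origin on the work surface. World frame = base frame: x ahead of the robot, y to its left, z up, the work surface at z = 0. Lengths are in m, angles in rad, forces in N, time in s.
With the tool pointing down it reaches from about 0.4 to 0.875 m from the base axis. Payload 6.5 kg.
Tool frame: the origin (TCP) lies at the very end of the fingers, on their centre line; the grasp point (between the pads) lies hold_point_z behind it (hold_point_z is the distance from the TCP to the grasp point, in m); z points along the fingers, y is the line along which they close (so a half turn about z gives the same grasp; the last joint's range is limited). The gripper opens to 85 mm and grips with 20 to 120 N. Pads are 22 mm wide; open, the fingers measure 114 mm over their backs; the gripper's body (76 mm by 85 mm) begins 54 mm behind the grasp point. The pads swing forward as they close: fully open they stand 13 mm farther back than shut.
Start: joints at [-1.187, 0.536, -0.004, 1.538, 0.003, 1.067, -0.071], TCP at [0.283, 0.585, 0.231] pointing down, gripper open.
Joint ranges: [-2.7, 2.7], [-0.37, 2.16], [-1.27, 1.26], [0.24, 2.4], [-1.31, 4.45], [0.19, 1.91], [-2.76, 2.76]. Speed limits (rad/s): [2.39, 2.39, 3.14, 3.14, 3.14, 3.14, 3.14].

### API

Orientations are given as a rotation vector (axis times angle).
In Python, from bench import get_obs, get_image, hand_in, hold_point_z gives the robot as it stands. The module is installed in compiled form; this text tells all that it offers.
- The arm moves only by the tool servo_tool, never from a script. Its argument "series" is text: rows parted by semicolons, each of 7 numbers parted by spaces: the shift along the world's x, y, z in cm, then the turn, a rotation vector about the world's x, y, z in rad, then the opening, from -1 (shut) to 1 (fully open), so that 0 is half open. In form: x y z ax ay az fingers; .... A call has 1 to 20 rows; each row shifts and turns the commanded pose from where the row before left it; what a row does not reach is not made up. A row lasts 1/8 s, in which the tool goes at most 62.5 mm and 10.7 degrees, less where a joint would pass 70% of its speed; a pose out of reach is approached as far as the arm can. A call with a gripper value outside its range is refused whole. The fingers move at their own pace and stop on an object; the grip force is fixed at half the most. Time passes only in rows, so rows that do not move let the fingers close. It gives the time, the measured TCP pose, the force, the opening and the grip force at its end, in the units of the state.
- get_obs(): the state, without advancing time (a new reading comes with each control period).
- get_image(name): name is "side" or "top"; returns a dict with "frame" (420x560x3 uint8, red, green, blue), "z_map" (420x560 float32, m along the optical axis (not along the pixel's ray), 0 where there is no reading), "fx", "fy", "cx", "cy" (pixels), "rvec" (rotation vector, rad) and "tvec" (3), from world to camera coordinates, as OpenCV has them. Camera axes: x right, y down, z forward; pixel columns grow to the right and rows downward; lengths in m; the calibration is good to about 2 mm. A picture is of the moment at which its call begins.
- hand_in(): hands the job in; it is judged then, once.
The state is a dict: "t": time; "q": joint angles; "joint_velocities": joint speeds; "joint_torque": joint torques, N m; "tool_pos": TCP position; "tool_rot": TCP orientation; "ft_force": force on the tool from outside, world axes, zero at the start; "moment": the same for the moment, N m; "gripper_width": finger opening in m; "grip_force": force on a finger pad.
Only numpy, scipy, OpenCV 4.12 (cv2) and the standard library are available. Lean on these libraries where they do the work, as an engineer would, in place of code of your own. Each camera call takes 0.05 s, during which the arm holds its last target. There are 200 camera calls.

### The job

Make up the two repair kits from the parts standing in the middle of the counter: in the square tray, put the combination wheel in the wide bay, knob up, and the shorter lock cylinder lengthwise in the narrow bay; in the long tray, put the spindle collar in the short bay and the longer lock cylinder lengthwise in the long bay. Every part must sit flat on the floor of its own bay, and the oil can, padlock and screwdriver must stay where they are.

Things in the scene. Friction and masses are not known exactly. Their poses are not given: they have to be found in the camera images.
- square_tray: Nearly square wooden kit tray, fixed at left or right, 168 (x) by 187 (y) mm outside, floor 3 mm thick, wall tops 10 mm above the counter, walls 4 mm. Origin: centre of the underside; x points away from the robot within 0.35 rad. A divider along x makes two bays 160 mm long: wide (right, y -89.5 to +15.5, centre 0, -37 mm) and narrow (left, y 19.5 to 89.5, centre 0, +54.5 mm).
- long_tray: Long narrow wooden kit tray, fixed on the other side, 224 (x) by 88 (y) mm outside, floor 3 mm thick, wall tops 10 mm above the counter, walls 4 mm. Origin: centre of the underside; x points away from the robot within 0.35 rad. A cross divider makes two bays 80 mm wide: short (nearer, x -108 to -22, centre -65, 0 mm) and long (x -18 to +108, centre +45, 0 mm).
- wheel: Green enamel combination wheel lying flat, loose: a dial disc 64 mm in diameter and 9 mm thick, with a round knob 30 mm in diameter standing on its middle from 9 to 34 mm height (grip it by the knob). Origin: centre of the underside; z up along the axis. 0.2 to 0.4 kg.
- long_cylinder: The longer of two nickel double lock cylinders, lying on its flat side, loose: a bar of rounded rectangular section 88 mm long (its x), 30 mm wide (its y), 20 mm high (z), edges rounded 5 mm, dark cam band round the middle, brass key plugs in the end faces. Origin: centre of the underside. 0.2 to 0.4 kg.
- short_cylinder: The shorter of two nickel double lock cylinders, lying on its flat side, loose: same section and look as the long one but 56 mm long (its x), 30 mm wide (its y), 20 mm high (z). Origin: centre of the underside. 0.15 to 0.26 kg.
- collar: Squat bronze spindle collar, loose, standing with its hole upright: a ring 50 mm outside and 24 mm inside diameter, 24 mm high. Origin: centre of the underside; z up along the axis. 0.19 to 0.33 kg.
- oil_can: Bystander: copper oil can with a thin upright spout, 68 mm in diameter and 135 mm high, loose, at the far side. Origin: centre of the underside.
- padlock: Bystander: brass padlock lying flat, body 45 by 40 by 18 mm with a steel shackle reaching 56 mm from the centre along its x, loose, at the far side. Origin: centre of the body's underside.
- screwdriver: Bystander: wooden-handled screwdriver 190 mm long, lying crosswise on the counter on the far side of the stock. Its x runs along the shaft; origin about its middle, on the counter.
Things that resemble listed ones, but are neither listed nor needed, are in the scene too. Leave any green or turquoise look-alike of the short_cylinder alone.

How it is judged:
At the end, for the whole second after the job is handed in: Each part lies flat (tilt under 0.12 rad) on the floor of its own bay, between its walls, released and at rest: wheel, knob up, in the wide bay and short cylinder in the narrow bay (square tray); collar in the short and long cylinder in the long bay (long tray); cylinders within 0.4 rad of tray x (x of wheel in the frame of square_tray between -0.052 and 0.052 m and y of wheel in the frame of square_tray between -0.061 and -0.013 m and z of wheel in the frame of square_tray between 0.0005 and 0.0065 m and angle between each of wheel, short_cylinder, collar, long_cylinder's own z axis and vertical below 0.12 rad and linear speed of each of wheel, short_cylinder, collar, long_cylinder below 0.02 m/s and angular speed of each of wheel, short_cylinder, collar, long_cylinder below 0.2 rad/s and x of short_cylinder in the frame of square_tray between -0.056 and 0.056 m and y of short_cylinder in the frame of square_tray between 0.0305 and 0.0785 m and z of short_cylinder in the frame of square_tray between 0.0005 and 0.0065 m and angle between the x axis of short_cylinder and the x axis of square_tray, either way round below 0.4 rad and x of collar in the frame of long_tray between -0.086 and -0.044 m and y of collar in the frame of long_tray between -0.018 and 0.018 m and z of collar in the frame of long_tray between 0.0005 and 0.0065 m and x of long_cylinder in the frame of long_tray between 0.022 and 0.068 m and y of long_cylinder in the frame of long_tray between -0.028 and 0.028 m and z of long_cylinder in the frame of long_tray between 0.0005 and 0.0065 m and angle between the x axis of long_cylinder and the x axis of long_tray, either way round below 0.4 rad); the robot touches nothing.
It fails at once if the oil can is moved by more than 25 mm (distance of oil_can from where it was at the start of the episode above 0.025 m).
It fails at once if the padlock is moved by more than 25 mm (distance of padlock from where it was at the start of the episode above 0.025 m).
It fails at once if the screwdriver is moved by more than 25 mm (distance of screwdriver from where it was at the start of the episode above 0.025 m).
It also fails if it takes over 99 s, if anything falls off the work surface, if the arm or the gripper's body presses on something with over 40 N, if the wrist force passes 120 N, or if a joint passes its speed limit or range.

## Working session

There is one attempt and no reset: what is moved stays moved. The work goes in short steps, Python scripts to look and compute and a tool call to move; the robot and the scene stay as the last step left them, time stands still between calls to the robot, and variables do not carry over. Pictures are saved under pics/ and viewed, at most 14 in all, crops included, and the job is handed in when it is done.

Besides the shell and the picture viewer there is one more tool, called after "Call:" as a command line: name --argument value ..., lists and objects as JSON in quotes. servo_tool: Moves the arm, as the interface text tells. Its arguments: {"type":"object","properties":{"series":{"type":"string"}},"required":["series"]}

```bash
mkdir -p pics
cat > h.py <<'E'
import numpy as np, cv2
from bench import get_obs, get_image, hand_in, hold_point_z
def snap(n,tag):
    im=get_image(n); np.save(f'{tag}.npy',im,allow_pickle=True)
    cv2.imwrite(f'pics/{tag}.png',im['frame'][:,:,::-1]); return im
def load(tag): return np.load(f'{tag}.npy',allow_pickle=True).item()
def cloud(im):
    z=im['z_map'].astype(float); v,u=np.indices(z.shape)
    c=np.stack([(u-im['cx'])/im['fx']*z,(v-im['cy'])/im['fy']*z,z],-1)
    R=cv2.Rodrigues(np.array(im['rvec'],float))[0]
    return (c-np.array(im['tvec']).ravel())@R
def ray(im,u,v,h):
    R=cv2.Rodrigues(np.array(im['rvec'],float))[0]; t=np.array(im['tvec']).ravel()
    d=R.T@np.array([(u-im['cx'])/im['fx'],(v-im['cy'])/im['fy'],1]); o=-R.T@t
    return o+d*(h-o[2])/d[2]
E
python3 - <<'E'
from h import *
for n in('top','side'):
    im=snap(n,n+'0'); R=cv2.Rodrigues(np.array(im['rvec'],float))[0]; print(n,-R.T@np.array(im['tvec']).ravel(),im['fx'],R.round(2).tolist())
o=get_obs(); print(o, hold_point_z)
E
```

```text
top [0.38242173 0.00473522 1.14284055] 503.75439180856296 [[0.02, -1.0, 0.01], [-0.99, -0.02, -0.16], [0.16, -0.01, -0.99]]
side [0.22760603 0.49756751 0.53204367] 392.20780216997997 [[-0.84, -0.54, -0.02], [-0.32, 0.53, -0.79], [0.43, -0.66, -0.62]]
{'t': 0.1, 'q': array([-1.1872334 ,  0.53708692, -0.00447239,  1.53874603,  0.0026046 ,
        1.06727548, -0.07119822]), 'joint_velocities': array([ 3.20687207e-04, -2.21226368e-03, -2.53693298e-03, -3.87963621e-03,
        5.49439083e-05, -5.46925018e-05, -3.61198231e-05]), 'joint_torque': array([ 2.58079737e-03, -5.84567750e+01,  1.05192594e+00, -2.59778792e+01,
        1.26292938e-02,  4.62554410e-03,  1.66460416e-05]), 'tool_pos': array([0.28234489, 0.58486824, 0.23051365]), 'tool_rot': array([-7.00332362e-01, -3.06229117e+00,  2.34158004e-03]), 'ft_force': array([-0.25030605,  0.2853439 , -0.82282339]), 'moment': array([ 0.01238037, -0.0184759 ,  0.01561993]), 'grip_force': 0.0, 'gripper_width': 0.08547926275117239} 0.0187
```

View pics/top0.png

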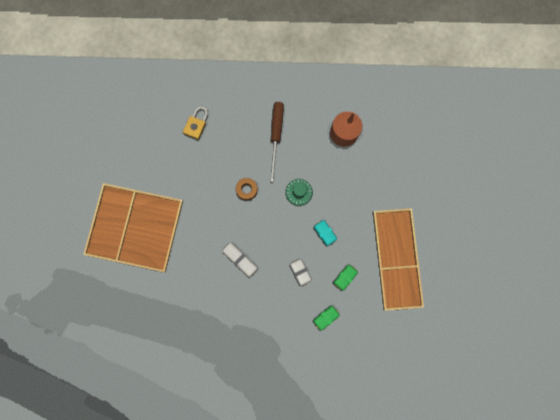

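View pics/side0.png

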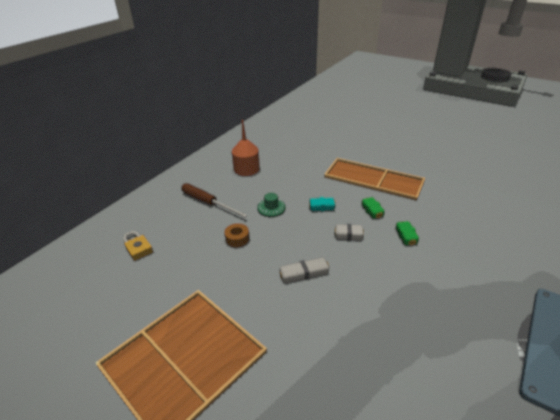

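The top picture shows the square tray at (133,228) on the left and the long tray at (399,259) on the right. The parts are the wheel (299,191), collar (246,188), long nickel cylinder (240,260) and short nickel cylinder (300,272). Short-cylinder candidates are nickel (300,272), turquoise (325,232), and green (346,277) and (326,318). Only (300,272) is nickel with a dark band, and I'll confirm it in a crop while measuring.

```bash
cat > meas.py <<'E'
from h import *
def rect(P):
    (c,(w,h),a)=cv2.minAreaRect((P[:,:2]*1000).astype(np.float32)); a=np.radians(a)
    if w<h: w,h,a=h,w,a+np.pi/2
    a=(a+np.pi/2)%np.pi-np.pi/2
    return np.round(c,1),round(w,1),round(h,1),'yaw',round(a,3)
def comp(m,u,v,r=50):
    n,l,s,c=cv2.connectedComponentsWithStats(m.astype(np.uint8))
    d=np.hypot(c[1:,0]-u,c[1:,1]-v)+1e3*(s[1:,4]<40); return l==1+np.argmin(d)
E
python3 - <<'E'
from meas import *
im=load('top0'); C=cloud(im); f=im['frame'].astype(int); Z=C[...,2]
hsv=cv2.cvtColor(im['frame'],cv2.COLOR_RGB2HSV)
print('table z',np.median(Z[300:320,200:280]), Z[330,450])
for n,u,v,top in [('wheel',299,191,.034),('collar',246,188,.024),('long',240,260,.02),('short',300,272,.02),('turq',325,232,.02),('green1',346,277,.02),('green2',326,318,.02),('oil',347,127,.1),('padlock',196,126,.018),('driver',276,140,.02)]:
    m=comp(Z>.006,u,v); P=C[m]; print(n,m.sum(),'zmax',np.percentile(P[:,2],95).round(3),rect(P),end=' ')
    Q=P[P[:,2]>np.percentile(P[:,2],95)-.006]; print('top',rect(Q))
# trays: wooden mask rays at wall-top height
m0=(hsv[...,1]>80)&(hsv[...,0]<25)
for n,u,v in [('sq',133,228),('lt',399,259)]:
    m=comp(cv2.morphologyEx(m0.astype(np.uint8),cv2.MORPH_CLOSE,np.ones((5,5))),u,v)
    cs=cv2.findContours(m.astype(np.uint8),0,cv2.CHAIN_APPROX_NONE)[0]; k=max(cs,key=len)[:,0]
    P=np.array([ray(im,a,b,.010) for a,b in k]); print(n,rect(P),'zmed',np.median(C[m][:,2]).round(4), 'depth',rect(C[m]))
fr=im['frame'][210:340,220:370,::-1]; cv2.imwrite('pics/crop.png',cv2.resize(fr,None,fx=4,fy=4,interpolation=cv2.INTER_CUBIC))
E
```

```text
table z -0.0004243012633941906 0.0028557194070184017
wheel 545 zmax 0.036 (array([525.2, -22.6]), 284.0, 62.1, 'yaw', np.float64(-0.404)) top (array([510.6, -38.5]), 269.4, 29.6, 'yaw', np.float64(-0.231))
collar 323 zmax 0.027 (array([517.,  43.]), 275.7, 48.2, 'yaw', np.float64(0.104)) top (array([517.,  43.]), 275.7, 48.2, 'yaw', np.float64(0.104))
long 534 zmax 0.023 (array([468.6,  64.8]), 89.6, 30.0, 'yaw', np.float64(0.813)) top (array([467.6,  64. ]), 87.0, 29.8, 'yaw', np.float64(0.813))
short 348 zmax 0.023 (array([443.7, -71.7]), 56.7, 30.5, 'yaw', np.float64(0.481)) top (array([443.5, -71.7]), 56.3, 29.7, 'yaw', np.float64(0.464))
turq 341 zmax 0.023 (array([ 533.3, -126.7]), 57.0, 30.9, 'yaw', np.float64(0.615)) top (array([ 533.6, -126.4]), 55.4, 30.9, 'yaw', np.float64(0.591))
green1 352 zmax 0.023 (array([ 403.4, -101.8]), 212.0, 47.2, 'yaw', np.float64(-1.158)) top (array([ 403.3, -101.8]), 212.1, 46.4, 'yaw', np.float64(-1.162))
green2 363 zmax 0.023 (array([349. , -74.7]), 163.8, 54.0, 'yaw', np.float64(1.492)) top (array([349., -74.]), 162.9, 52.0, 'yaw', np.float64(1.479))
oil 867 zmax 0.092 (array([610.1, -81.9]), 482.6, 67.1, 'yaw', np.float64(-0.502)) top (array([580.1, -80.2]), 430.1, 13.7, 'yaw', np.float64(-0.438))
padlock 443 zmax 0.021 (array([596.6, 114. ]), 476.0, 68.6, 'yaw', np.float64(0.329)) top (array([594.3, 112.7]), 471.0, 66.2, 'yaw', np.float64(0.332))
driver 533 zmax 0.028 (array([ 6.117e+02, -2.000e-01]), 458.1, 25.6, 'yaw', np.float64(-0.068)) top (array([610.8,  -6.6]), 457.2, 22.5, 'yaw', np.float64(-0.031))
sq (array([535.3, 306.9]), 188.1, 167.9, 'yaw', np.float64(1.383)) zmed 0.0029 depth (array([511., 194.]), 424.6, 170.9, 'yaw', np.float64(1.357))
lt (array([ 477.8, -292.2]), 223.6, 88.8, 'yaw', np.float64(0.099)) zmed 0.0035 depth (array([ 465.3, -162.7]), 349.3, 224.6, 'yaw', np.float64(-1.475))
```

View pics/crop.png

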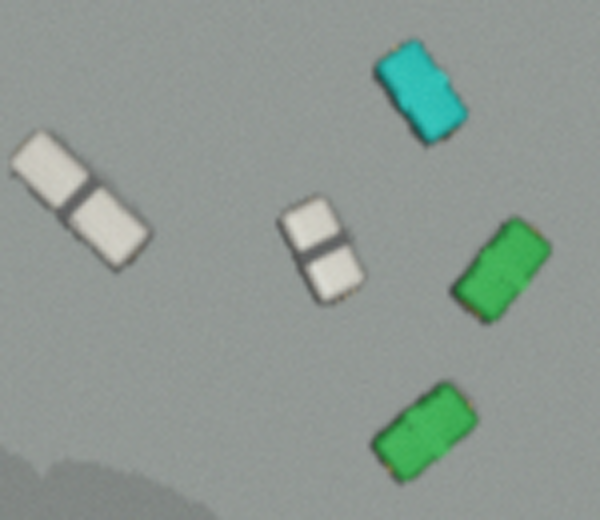

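The crop shows only the piece at (300,272) as nickel with a dark band and about 56 mm long, so it is the short cylinder. The turquoise and the two green pieces are decoys. Next I'll redo the masks without the missing depth pixels.

Run:
```python
from meas import *
for tag,L in [('top0',[('wheel',299,191),('collar',246,188),('long',240,260),('short',300,272),('turq',325,232),('green1',346,277),('oil',347,127),('padlock',196,126),('driver',276,140)]),('side0',[('wheel',271,202),('collar',237,234),('long',304,270),('short',349,231)])]:
    im=load(tag); C=cloud(im); Z=C[...,2]; ok=im['z_map']>0
    print(tag)
    for n,u,v in L:
        m=comp((Z>.006)&ok&(Z<.2),u,v); P=C[m]; zt=np.percentile(P[:,2],90)
        Q=P[P[:,2]>zt-.005]; print(n,len(P),zt.round(3),rect(P),'top',rect(Q))
```

```text
top0
wheel 542 0.035 (array([628.2, -66.4]), 61.7, 61.1, 'yaw', np.float64(-1.266)) top (array([627.2, -66. ]), 29.8, 29.6, 'yaw', np.float64(-0.231))
collar 322 0.026 (array([628.9,  53.9]), 48.2, 48.0, 'yaw', np.float64(-0.385)) top (array([629.5,  54. ]), 47.4, 47.2, 'yaw', np.float64(0.833))
long 534 0.022 (array([468.6,  64.8]), 89.6, 30.0, 'yaw', np.float64(0.813)) top (array([467.6,  64. ]), 87.0, 29.8, 'yaw', np.float64(0.813))
short 348 0.022 (array([443.7, -71.7]), 56.7, 30.5, 'yaw', np.float64(0.481)) top (array([444. , -71.3]), 54.7, 30.0, 'yaw', np.float64(0.52))
turq 341 0.022 (array([ 533.3, -126.7]), 57.0, 30.9, 'yaw', np.float64(0.615)) top (array([ 533.6, -126.4]), 55.4, 30.9, 'yaw', np.float64(0.591))
green1 351 0.022 (array([ 433.6, -172.4]), 57.9, 30.5, 'yaw', np.float64(-0.676)) top (array([ 433.8, -172.5]), 55.3, 30.4, 'yaw', np.float64(-0.657))
oil 861 0.082 (array([ 778.7, -169.6]), 80.0, 65.8, 'yaw', np.float64(0.052)) top (array([ 772.4, -169.9]), 30.5, 26.2, 'yaw', np.float64(-1.502))
padlock 441 0.02 (array([789.2, 174.7]), 78.9, 40.7, 'yaw', np.float64(-0.359)) top (array([785.3, 176.3]), 70.5, 40.7, 'yaw', np.float64(-0.352))
driver 531 0.026 (array([745.3,  -9.3]), 190.2, 25.6, 'yaw', np.float64(-0.068)) top (array([791.6, -12.2]), 95.3, 22.5, 'yaw', np.float64(-0.031))
side0
wheel 446 0.033 (array([620.7, -61. ]), 61.7, 52.0, 'yaw', np.float64(0.579)) top (array([624.4, -66. ]), 31.5, 28.1, 'yaw', np.float64(-0.991))
collar 460 0.024 (array([625.6,  55.2]), 49.0, 49.0, 'yaw', np.float64(-1.567)) top (array([625.7,  55. ]), 48.7, 48.6, 'yaw', np.float64(0.004))
long 789 0.02 (array([465.1,  65.3]), 89.4, 32.6, 'yaw', np.float64(0.844)) top (array([465. ,  65.1]), 88.9, 32.5, 'yaw', np.float64(0.847))
short 399 0.02 (array([439.9, -71.8]), 56.1, 33.1, 'yaw', np.float64(0.473)) top (array([440.2, -71.8]), 55.4, 32.8, 'yaw', np.float64(0.464))
```

Call:
servo_tool --series "2.1 -3.56 -0.9 0 0 0.0545 0.3;2.1 -3.56 -0.9 0 0 0.0545 0.3;2.1 -3.56 -0.9 0 0 0.0545 0.3;2.1 -3.56 -0.9 0 0 0.0545 0.3;2.1 -3.56 -0.9 0 0 0.0545 0.3;2.1 -3.56 -0.9 0 0 0.0545 0.3;2.1 -3.56 -0.9 0 0 0.0545 0.3;2.1 -3.56 -0.9 0 0 0.0545 0.3;-0.1 -4.13 -0.4 0 0 0.0545 0.3;-0.1 -4.13 -0.4 0 0 0.0545 0.3;-0.1 -4.13 -0.4 0 0 0.0545 0.3;-0.1 -4.13 -0.4 0 0 0.0545 0.3;-0.1 -4.13 -0.4 0 0 0.0545 0.3;-0.1 -4.13 -0.4 0 0 0.0545 0.3;-0.1 -4.13 -0.4 0 0 0.0545 0.3;-0.1 -4.13 -0.4 0 0 0.0545 0.3;-0.1 -4.13 -0.4 0 0 0.0545 0.3;0 0 0 0 0 0 0.3;0 0 0 0 0 0 0.3"

```text
t: 2.48
tool_pos: [0.4415, -0.0706, 0.1232]
tool_rot: [0.741, -3.053, -0.001]
ft_force: [-0.1, 0.0, -0.1]
gripper_width: 0.0554
grip_force: 0.0
```

Call:
servo_tool --series "0 -0.1 -3 0 0 0 0.3;0 0 -3 0 0 0 0.3;0 0 -3 0 0 0 0.3;0 0 -1.5 0 0 0 0.3;0 0 -1 0 0 0 0.3;0 0 -0.5 0 0 0 0.3;0 0 0 0 0 0 0.3;0 0 0 0 0 0 0.3"

```text
t: 3.48
tool_pos: [0.4421, -0.0723, 0.0038]
tool_rot: [-0.741, 3.052, -0.001]
ft_force: [0.4, 0.7, 1.1]
gripper_width: 0.0555
grip_force: 0.0
```

Run:
```python
from h import *
im=snap('side','s1'); f=im['frame'][120:330,220:500,::-1]
cv2.imwrite('pics/s1c.png',cv2.resize(f,None,fx=2.7,fy=2.7))
print(get_obs()['tool_pos'],get_obs()['ft_force'])
```

```text
[ 0.4420412  -0.07227988  0.00381014] [-0.19783496 -0.45168585  0.50245236]
```

View pics/s1c.png

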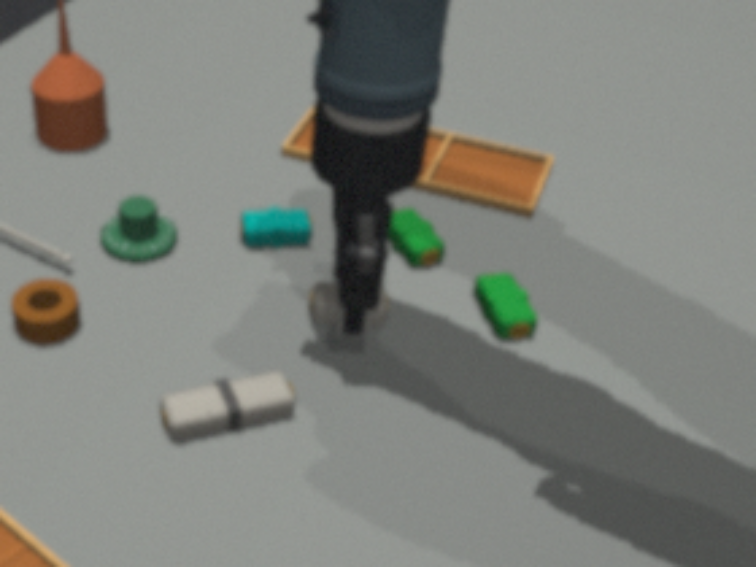

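The fingers straddle the short cylinder: its ends show on both sides of the finger at crop (345,310), centred on the band, and no other part is touched. I'll close and lift.

Call:
servo_tool --series "0 0 -0.1 0 0 0 -1;0 0 0 0 0 0 -1;0 0 0 0 0 0 -1;0 0 0 0 0 0 -1;0 0 0 0 0 0 -1;0 0 0 0 0 0 -1;0 0 1 0 0 0 -1;0 0 2 0 0 0 -1;0 0 3 0 0 0 -1;0 0 3 0 0 0 -1;0 0 0 0 0 0 -1"

```text
t: 4.9
tool_pos: [0.4431, -0.0724, 0.0943]
tool_rot: [-0.741, 3.049, -0.002]
ft_force: [0.6, -0.5, -2.4]
gripper_width: 0.0285
grip_force: 59.7
```

Call:
servo_tool --series "1.02 4.33 0 0 0 -0.0663 -1;1.02 4.33 0 0 0 -0.0663 -1;1.02 4.33 0 0 0 -0.0663 -1;1.02 4.33 0 0 0 -0.0663 -1;1.02 4.33 0 0 0 -0.0663 -1;1.02 4.33 0 0 0 -0.0663 -1;1.02 4.33 0 0 0 -0.0663 -1;1.02 4.33 0 0 0 -0.0663 -1;1.02 4.33 0 0 0 -0.0663 -1;1.02 4.33 0 0 0 -0.0663 -1;0 0 -3 0 0 0 -1;0 0 -3 0 0 0 -1;0 0 -1 0 0 0 -1;0 0 0 0 0 0 -1"

```text
t: 6.65
tool_pos: [0.543, 0.3602, 0.0214]
tool_rot: [-0.292, -3.127, 0.002]
ft_force: [0.2, 1.0, -1.1]
gripper_width: 0.0286
grip_force: 59.7
```

Run:
```python
from h import *
im=snap('side','s2'); f=im['frame'][200:420,60:340,::-1]
cv2.imwrite('pics/s2c.png',cv2.resize(f,None,fx=2.7,fy=2.7))
```

```text
(no output)
```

View pics/s2c.png

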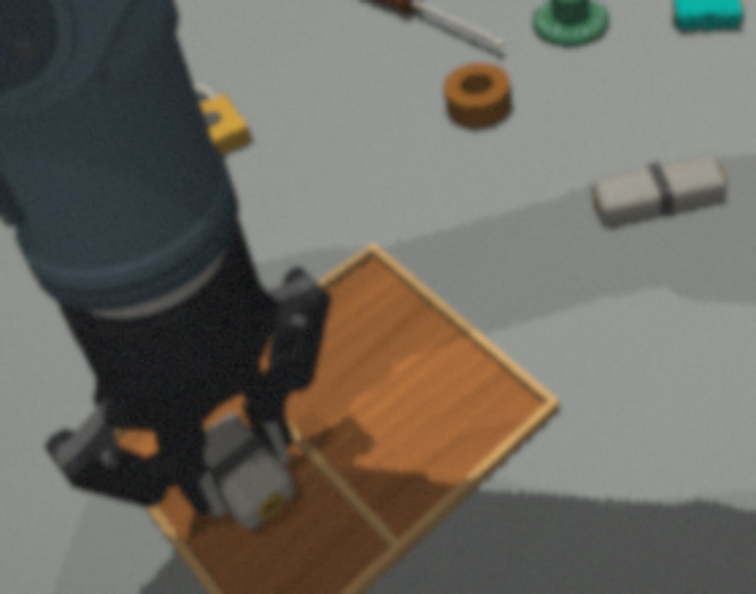

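The short cylinder hangs over the narrow bay between the wall and divider, lengthwise (crop 245,470). I'll lower it and release gently.

Call:
servo_tool --series "0 0 -0.7 0 0 0 -1;0 0 -0.4 0 0 0 -1;0 0 -0.3 0 0 0 -1;0 0 0 0 0 0 -1;0 0 0 0 0 0 -0.12;0 0 0 0 0 0 -0.12;0 0 0 0 0 0 -0.12;0 0 1 0 0 0 -0.12;0 0 2 0 0 0 0;0 0 3 0 0 0 0.3;0 0 3 0 0 0 0.3;0 0 0 0 0 0 0.3"

```text
t: 8.2
tool_pos: [0.5459, 0.3623, 0.1026]
tool_rot: [0.292, 3.123, 0.007]
ft_force: [-0.2, -0.5, 0.5]
gripper_width: 0.0556
grip_force: 0.0
```

Call:
servo_tool --series "0.8 -4.28 0 0 0 -0.098 0.3;0.8 -4.28 0 0 0 -0.098 0.3;0.8 -4.28 0 0 0 -0.098 0.3;0.8 -4.28 0 0 0 -0.098 0.3;0.8 -4.28 0 0 0 -0.098 0.3;0.8 -4.28 0 0 0 -0.098 0.3;0.8 -4.28 0 0 0 -0.098 0.3;0.8 -4.28 0 0 0 -0.098 0.3;0.8 -4.28 0 0 0 -0.098 0.3;0.8 -4.28 0 0 0 -0.098 0.3;0 0 0 0 0 0 0.3;0 0 0 0 0 0 0.3"

```text
t: 9.7
tool_pos: [0.6233, -0.0663, 0.0982]
tool_rot: [-1.728, -2.622, -0.001]
ft_force: [-0.1, 0.9, -0.8]
gripper_width: 0.0552
grip_force: 0.0
```

Run:
```python
from meas import *
im=snap('side','s3'); C=cloud(im); ok=im['z_map']>0
im=snap('top','t3'); C=cloud(im); Z=C[...,2]; ok=(im['z_map']>0)&(Z<.06)
hsv=cv2.cvtColor(im['frame'],cv2.COLOR_RGB2HSV)
m=(Z>.012)&ok&(C[...,1]>.28)&(C[...,1]<.44)&(C[...,0]<.66)&(C[...,0]>.4)&(hsv[...,1]<60)
P=C[m]; print(len(P),np.percentile(P[:,2],[5,50,95]).round(4),rect(P))
c=np.array([535,307]);a=-.188;d=np.array(rect(P)[0])-c
print('local',d@[np.cos(a),np.sin(a)],d@[-np.sin(a),np.cos(a)])
```

```text
331 [0.0156 0.0219 0.0255] (array([574.9, 360.7]), 115.3, 42.2, 'yaw', np.float64(-0.119))
local 29.160726354779637 60.21089634328372
```

Call:
servo_tool --series "0.2 0 -3 0 0 0 0.3;0 0 -3 0 0 0 0.3;0 0 -1.5 0 0 0 0.3;0 0 -0.7 0 0 0 0.3;0 0 -0.3 0 0 0 0.3;0 0 0 0 0 0 0.3;0 0 0 0 0 0 -1;0 0 0 0 0 0 -1;0 0 0 0 0 0 -1;0 0 0 0 0 0 -1;0 0 0 0 0 0 -1;0 0 0 0 0 0 -1"

```text
t: 11.3
tool_pos: [0.6264, -0.0673, 0.0143]
tool_rot: [1.729, 2.621, 0.001]
ft_force: [-0.3, 0.1, 5.9]
gripper_width: 0.0279
grip_force: 59.0
```

Run:
```python
from meas import *
im=load('t3'); C=cloud(im); Z=C[...,2]; ok=(im['z_map']>0)&(Z<.06)
hsv=cv2.cvtColor(im['frame'],cv2.COLOR_RGB2HSV)
m=(Z>.014)&ok&(hsv[...,1]<60)
m=comp(m,106,223)
P=C[m]; print(len(P),np.percentile(P[:,2],[5,50,95]).round(4),rect(P))
c=np.array([535,307]);a=-.188;d=np.array(rect(P)[0])-c
print('local',d@[np.cos(a),np.sin(a)],d@[-np.sin(a),np.cos(a)])
# tilt
A=np.c_[P[:,:2],np.ones(len(P))]; print(np.linalg.lstsq(A,P[:,2],rcond=None)[0])
f=im['frame'][150:300,40:240,::-1]; cv2.imwrite('pics/t3c.png',cv2.resize(f,None,fx=3.5,fy=3.5))
```

```text
325 [0.0162 0.0219 0.0255] (array([544.2, 358.4]), 54.6, 29.8, 'yaw', np.float64(-0.183))
local -0.5684819234762204 52.21376090938747
[ 0.0282028   0.06916752 -0.01837465]
```

View pics/t3c.png

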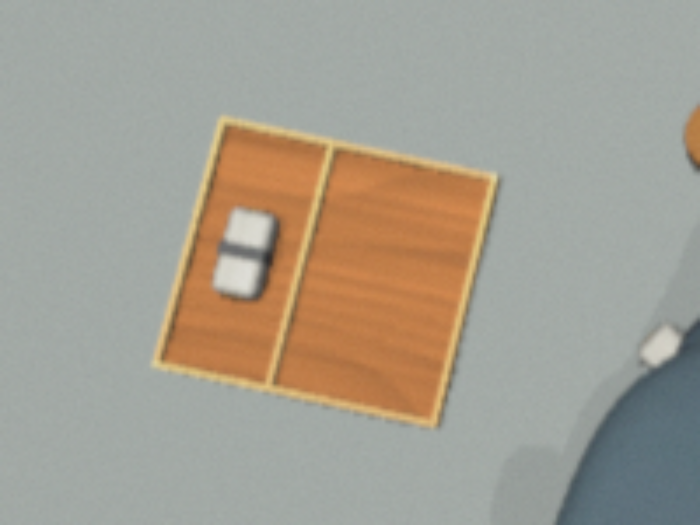

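The short cylinder lies in the middle of the narrow bay at crop (245,253), aligned and flat. The wheel is gripped by the knob.

Call:
servo_tool --series "0 0 1 0 0 0 -1;0 0 2 0 0 0 -1;0 0 3 0 0 0 -1;0 0 2 0 0 0 -1;-1.09 3.76 0 0 0 0 -1;-1.09 3.76 0 0 0 0 -1;-1.09 3.76 0 0 0 0 -1;-1.09 3.76 0 0 0 0 -1;-1.09 3.76 0 0 0 0 -1;-1.09 3.76 0 0 0 0 -1;-1.09 3.76 0 0 0 0 -1;-1.09 3.76 0 0 0 0 -1;-1.09 3.76 0 0 0 0 -1;0 0 -3 0 0 0 -1;0 0 -2 0 0 0 -1;0 0 0 0 0 0 -1"

```text
t: 13.3
tool_pos: [0.5265, 0.2697, 0.042]
tool_rot: [-1.731, -2.62, 0.005]
ft_force: [-0.4, -0.2, -2.3]
gripper_width: 0.0277
grip_force: 59.5
```

Call:
servo_tool --series "0.1 0 -1.2 0 0 0 -1;0 0 -0.7 0 0 0 -1;0 0 -0.4 0 0 0 -1;0 0 0 0 0 0 -1;0 0 0 0 0 0 0;0 0 0 0 0 0 0;0 0 0 0 0 0 0;0 0 1 0 0 0 0;0 0 2 0 0 0 0.3;0 0 3 0 0 0 0.55;0 0 3 0 0 0 0.55;0 0 0 0 0 0 0.55"

```text
t: 14.8
tool_pos: [0.5307, 0.2722, 0.1141]
tool_rot: [1.729, 2.62, 0.009]
ft_force: [0.1, 1.0, -0.2]
gripper_width: 0.0665
grip_force: 0.0
```

Call:
servo_tool --series "1.62 -3.63 0 0 0 -0.067 0.55;1.62 -3.63 0 0 0 -0.067 0.55;1.62 -3.63 0 0 0 -0.067 0.55;1.62 -3.63 0 0 0 -0.067 0.55;1.62 -3.63 0 0 0 -0.067 0.55;1.62 -3.63 0 0 0 -0.067 0.55;0 0 -2 0 0 0 0.55;0 0 -3 0 0 0 0.55;0 0 0 0 0 0 0.55;0 0 0 0 0 0 0.55"

```text
t: 16.05
tool_pos: [0.6258, 0.054, 0.0609]
tool_rot: [2.218, 2.225, 0.001]
ft_force: [-0.2, -1.0, 0.6]
gripper_width: 0.0661
grip_force: 0.0
```

Run:
```python
from meas import *
im=snap('top','t4'); C=cloud(im); Z=C[...,2]; ok=(im['z_map']>0)&(Z<.06)
hsv=cv2.cvtColor(im['frame'],cv2.COLOR_RGB2HSV)
m=comp((hsv[...,0]>60)&(hsv[...,0]<95)&(hsv[...,1]>80)&ok,148,230)
P=C[m];print('wheel',len(P),np.percentile(P[:,2],[5,50,95]).round(4),rect(P))
K=P[P[:,2]>.028]; print('knob',rect(K))
c=np.array([535,307]);a=-.188
d=np.array(rect(K)[0])-c
print('local',d@[np.cos(a),np.sin(a)],d@[-np.sin(a),np.cos(a)])
cv2.imwrite('pics/t4.png',im['frame'][:,:,::-1])
im=snap('side','s4'); f=im['frame'][80:290,100:380,::-1]
cv2.imwrite('pics/s4c.png',cv2.resize(f,None,fx=2.7,fy=2.7))
```

```text
wheel 188 [0.0093 0.0344 0.0398] (array([535.4, 278.4]), 48.4, 34.6, 'yaw', np.float64(-1.112))
knob (array([532.6, 274.4]), 31.9, 20.8, 'yaw', np.float64(-0.867))
local 3.735049056438663 -32.4741344541467
```

View pics/s4c.png

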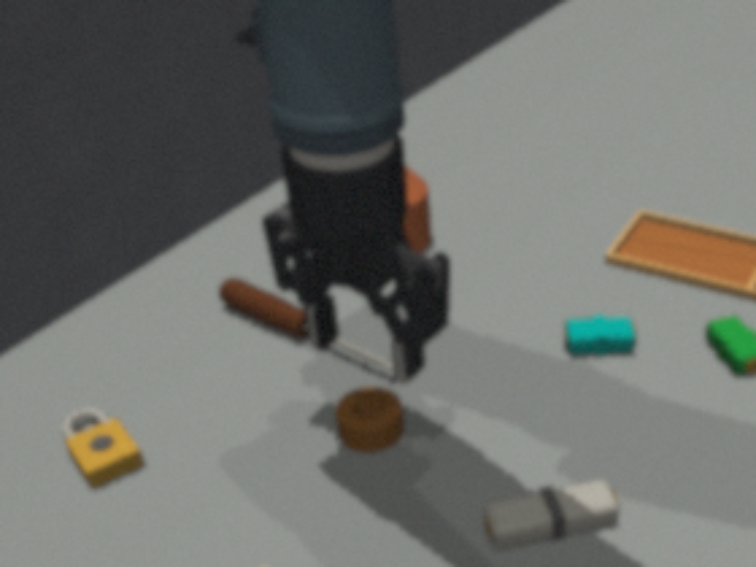

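The open fingers hang above the collar (crop 370,418), closing along x and clear of the screwdriver shaft behind. I'll go down and grip.

Call:
servo_tool --series "0 0 -3 0 0 0 0.55;0 0 -1.7 0 0 0 0.55;0 0 -0.7 0 0 0 0.55;0 0 -0.3 0 0 0 0.55;0 0 0 0 0 0 0.55;0 0 0 0 0 0 -1;0 0 0 0 0 0 -1;0 0 0 0 0 0 -1;0 0 0 0 0 0 -1;0 0 0 0 0 0 -1;0 0 1 0 0 0 -1;0 0 2 0 0 0 -1;0 0 3 0 0 0 -1;0 0 2 0 0 0 -1;0 0 0 0 0 0 -1"

```text
t: 18.02
tool_pos: [0.6271, 0.0536, 0.0854]
tool_rot: [2.217, 2.223, 0.005]
ft_force: [0.5, -0.8, -2.1]
gripper_width: 0.0478
grip_force: 62.6
```

Call:
servo_tool --series "-2.14 -3.53 0 0 0 -0.069 -1;-2.14 -3.53 0 0 0 -0.069 -1;-2.14 -3.53 0 0 0 -0.069 -1;-2.14 -3.53 0 0 0 -0.069 -1;-2.14 -3.53 0 0 0 -0.069 -1;-2.14 -3.53 0 0 0 -0.069 -1;-2.14 -3.53 0 0 0 -0.069 -1;-2.14 -3.53 0 0 0 -0.069 -1;-2.14 -3.53 0 0 0 -0.069 -1;-2.14 -3.53 0 0 0 -0.069 -1;0 0 -3 0 0 0 -1;0 0 -2 0 0 0 -1;0 0 0 0 0 0 -1;0 0 0 0 0 0 -1"

```text
t: 19.77
tool_pos: [0.4118, -0.2997, 0.0336]
tool_rot: [2.84, 1.343, -0.0]
ft_force: [0.2, -0.2, -2.4]
gripper_width: 0.0481
grip_force: 62.7
```

Run:
```python
from h import *
im=snap('side','s5'); f=im['frame'][80:290,250:530,::-1]
cv2.imwrite('pics/s5c.png',cv2.resize(f,None,fx=2.7,fy=2.7))
```

```text
(no output)
```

View pics/s5c.png

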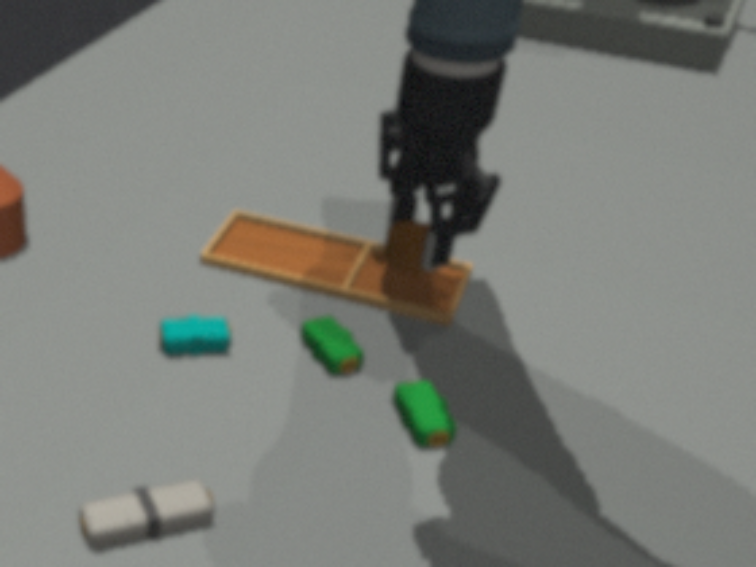

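The collar hangs over the short bay (crop 408,250), with the fingers set diagonally so they clear the walls. I'll lower and release.

Call:
servo_tool --series "0.1 0 -1.2 0 0 0 -1;0 0 -0.8 0 0 0 -1;0 0 -0.5 0 0 0 -1;0 0 0 0 0 0 -1;0 0 0 0 0 0 0.35;0 0 0 0 0 0 0.35;0 0 0 0 0 0 0.35;0 0 1 0 0 0 0.35;0 0 2 0 0 0 0.35;0 0 3 0 0 0 0.35;0 0 3 0 0 0 0.3;0 0 0 0 0 0 0.3"

```text
t: 21.32
tool_pos: [0.4141, -0.3005, 0.1006]
tool_rot: [2.837, 1.341, 0.004]
ft_force: [0.5, 0.9, -0.2]
gripper_width: 0.0554
grip_force: 0.0
```

Call:
servo_tool --series "0.58 4.06 0 0 0 -0.007 0.3;0.58 4.06 0 0 0 -0.007 0.3;0.58 4.06 0 0 0 -0.007 0.3;0.58 4.06 0 0 0 -0.007 0.3;0.58 4.06 0 0 0 -0.007 0.3;0.58 4.06 0 0 0 -0.007 0.3;0.58 4.06 0 0 0 -0.007 0.3;0.58 4.06 0 0 0 -0.007 0.3;0.58 4.06 0 0 0 -0.007 0.3;0 0 0 0 0 0 0.3;0 0 -3 0 0 0 0.3;0 0 -3 0 0 0 0.3;0 0 0 0 0 0 0.3"

```text
t: 22.95
tool_pos: [0.463, 0.0644, 0.0369]
tool_rot: [-2.882, -1.25, 0.007]
ft_force: [-0.3, -0.7, 0.5]
gripper_width: 0.0554
grip_force: 0.0
```

Run:
```python
from meas import *
im=snap('top','t6'); C=cloud(im); Z=C[...,2]; ok=(im['z_map']>0)&(Z<.06)
a=.099; L=(C[...,:2]*1000-[477.8,-292.2]); x=L@[np.cos(a),np.sin(a)]; y=L@[-np.sin(a),np.cos(a)]
m=ok&(Z>.017)&(abs(x)<110)&(abs(y)<42); print('collar local',rect(np.c_[x[m],y[m]]/1000),np.median(Z[m]))
cv2.imwrite('pics/t6.png',im['frame'][:,:,::-1])
im=snap('side','s6'); f=im['frame'][150:360,180:460,::-1]
cv2.imwrite('pics/s6c.png',cv2.resize(f,None,fx=2.7,fy=2.7))
```

```text
collar local (array([-63.4,   0.1]), 49.8, 46.3, 'yaw', np.float64(1.473)) 0.026815373113171823
```

View pics/s6c.png

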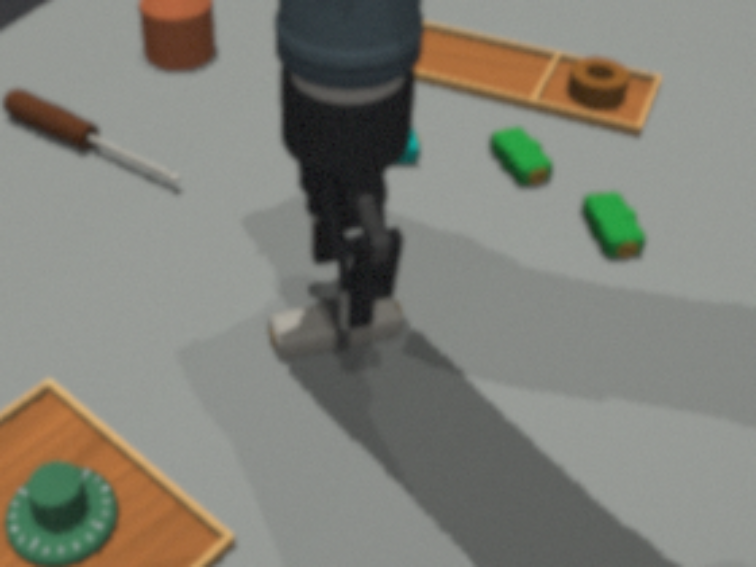

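The collar sits in the short bay (crop 600,85) and the wheel sits knob up in the wide bay (60,510). The fingers straddle the long cylinder near its band (340,325). I'll shift 3 mm in x, go down and grip.

Call:
servo_tool --series "0.3 0.05 -1.2 0 0 0 0.3;0 0 -1.2 0 0 0 0.3;0 0 -0.7 0 0 0 0.3;0 0 -0.3 0 0 0 0.3;0 0 0 0 0 0 0.3;0 0 0 0 0 0 -1;0 0 0 0 0 0 -1;0 0 0 0 0 0 -1;0 0 0 0 0 0 -1;0 0 0 0 0 0 -1;0 0 0 0 0 0 -1;0 0 1 0 0 0 -1;0 0 2 0 0 0 -1;0 0 3 0 0 0 -1;0 0 3 0 0 0 -1;0 0 0 0 0 0 -1"

```text
t: 25.05
tool_pos: [0.4691, 0.0667, 0.096]
tool_rot: [2.881, 1.253, 0.006]
ft_force: [-0.7, 1.0, -3.1]
gripper_width: 0.0284
grip_force: 59.9
```

Call:
servo_tool --series "0.6 -3.94 0 0 0 -0.08 -1;0.6 -3.94 0 0 0 -0.08 -1;0.6 -3.94 0 0 0 -0.08 -1;0.6 -3.94 0 0 0 -0.08 -1;0.6 -3.94 0 0 0 -0.08 -1;0.6 -3.94 0 0 0 -0.08 -1;0.6 -3.94 0 0 0 -0.08 -1;0.6 -3.94 0 0 0 -0.08 -1;0.6 -3.94 0 0 0 -0.08 -1;0 0 -3 0 0 0 -1;0 0 -3 0 0 0 -1;0 0 0 0 0 0 -1;0 0 0 0 0 0 -1"

```text
t: 26.68
tool_pos: [0.5219, -0.2885, 0.0346]
tool_rot: [3.137, 0.157, -0.0]
ft_force: [0.3, -0.1, -2.8]
gripper_width: 0.0284
grip_force: 59.9
```

Run:
```python
from h import *
im=snap('side','s7'); f=im['frame'][80:290,250:530,::-1]
cv2.imwrite('pics/s7c.png',cv2.resize(f,None,fx=2.7,fy=2.7))
```

```text
(no output)
```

View pics/s7c.png

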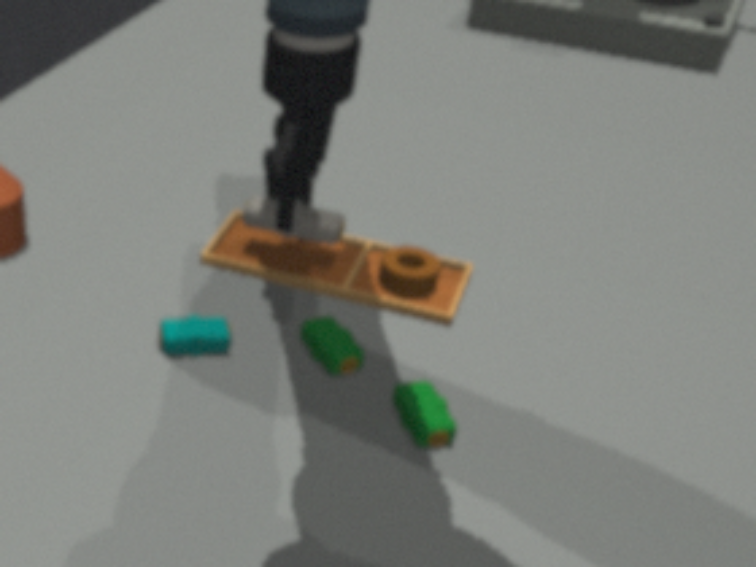

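The long cylinder hangs level above the long bay (crop 295,220), lined up lengthwise. I'll lower, release and retreat toward the middle.

Call:
servo_tool --series "0 0 -1.2 0 0 0 -1;0 0 -0.9 0 0 0 -1;0 0 -0.5 0 0 0 -1;0 0 0 0 0 0 -1;0 0 0 0 0 0 -1;0 0 0 0 0 0 -0.1;0 0 0 0 0 0 -0.1;0 0 0 0 0 0 -0.1;0 0 1 0 0 0 -0.1;0 0 2 0 0 0 -0.1;0 0 3 0 0 0 0;0 0 4 0 0 0 0;0 0 4 0 0 0 0;-0.8 4 3 0 0 0 0;-0.8 4 3 0 0 0 0;-0.8 4 0 0 0 0 0;-0.8 4 0 0 0 0 0;-0.8 4 0 0 0 0 0;-0.8 4 0 0 0 0 0;0 0 0 0 0 0 0"

```text
t: 29.22
tool_pos: [0.4735, -0.045, 0.2089]
tool_rot: [-3.135, -0.165, 0.0]
ft_force: [0.3, -0.2, 0.1]
gripper_width: 0.0426
grip_force: 0.0
```

Run:
```python
from meas import *
im=snap('top','t8'); C=cloud(im); Z=C[...,2]; ok=(im['z_map']>0)&(Z<.06)
hsv=cv2.cvtColor(im['frame'],cv2.COLOR_RGB2HSV)
def loc(c,a): 
    L=C[...,:2]*1000-c; return L@[np.cos(a),np.sin(a)],L@[-np.sin(a),np.cos(a)]
def show(n,m,x,y):
    m=comp(m,*np.argwhere(m).mean(0)[::-1]); q=np.c_[x[m],y[m],Z[m]*1000]; q=q[q[:,2]>np.percentile(q[:,2],90)-5] 
    A=np.c_[q[:,:2],np.ones(len(q))]; print(n,rect(q/1000),'z',np.median(q[:,2]).round(1),'tilt',np.linalg.lstsq(A,q[:,2],rcond=None)[0][:2].round(3))
x,y=loc([477.8,-292.2],.099)
show('collar',ok&(Z>.014)&(abs(x+65)<42)&(abs(y)<39),x,y)
show('long',ok&(Z>.014)&(abs(x-45)<62)&(abs(y)<39),x,y)
x,y=loc([535,307],-.188)
show('wheel',ok&(Z>.028)&(abs(x)<78)&(abs(y+37)<50),x,y)
show('disc',ok&(Z>.008)&(Z<.016)&(abs(x)<78)&(abs(y+37)<50),x,y)
show('short',ok&(Z>.014)&(abs(x)<78)&(abs(y-54.5)<33),x,y)
o=get_obs();print(o['t'],o['tool_pos'])
```

```text
collar (array([-63.5,  -0.1]), 48.9, 45.9, 'yaw', np.float64(1.494)) z 27.3 tilt [0.009 0.002]
long (array([44. , -1.2]), 88.7, 30.7, 'yaw', np.float64(0.02)) z 22.9 tilt [ 0.005 -0.005]
wheel (array([  1.3, -35.5]), 29.6, 27.0, 'yaw', np.float64(-1.373)) z 37.2 tilt [ 0.016 -0.004]
disc (array([  1. , -37.9]), 60.6, 59.6, 'yaw', np.float64(-1.345)) z 12.2 tilt [-0.004 -0.008]
short (array([-0.2, 53.2]), 55.3, 29.6, 'yaw', np.float64(-0.004)) z 22.4 tilt [0.006 0.016]
29.275 [ 0.47389785 -0.0470992   0.20910279]
```

View pics/t8.png

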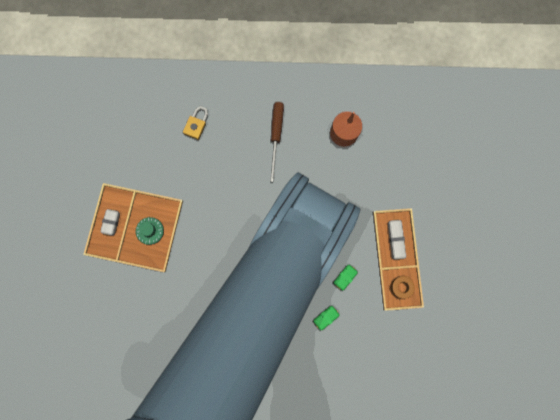

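All four parts lie flat and centred in their bays: wheel (149,231), short cylinder (110,222), long cylinder (397,240) and collar (403,287). The padlock, screwdriver and oil can haven't moved.

```bash
python3 -c "from bench import hand_in; print(hand_in())"
```

```text
the job is handed in; nothing more can be done
None
```

Both kits are made up and the job is handed in at about 29 s: all four parts measured flat and near the centre of their own bays, and the oil can, padlock and screwdriver had not visibly moved; `hand_in` returned no verdict.

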